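# Set up the riveting press for a trunk panel

### The job

Get the riveting press ready: first turn the black depth dial on the green control box clockwise until the red end of its bar points at the yellow index tab, then slide the brown trunk panel along the rails under the press until it is fully home against the yellow stop. Only when both are right, press the blue start button right down and let it come back up; leave the other things on the bench where they are.

Things in the scene. Friction and masses are not known exactly. Their poses are not given: they have to be found in the camera images.
- control_box: fixed green steel box 170 x 270 x 50 mm (x, y, z), origin at the centre of its underside; dial at y +45 mm, button at y -90 mm in its frame
- dial (a joint): angle of the depth dial about the vertical, rad, growing clockwise seen from above, 0 to 3.5 between end stops; at 0 the red end points along the box's +x. The dial turns stiffly (0.12 N m) and stays where it is left
- dial_axis (a point): point on the dial's axis at the top of its grip bar (94 mm above the bench). The dial is a black disc 120 mm across (top 64 mm above the bench) carrying an upright straight bar across its middle, 14 mm wide, 30 mm tall (64 to 94 mm above the bench), reaching 60 mm to the grey tail end and 62 mm to the red end from the axis. It can be pushed round by the side of the bar
- dial_tip (a point): the red end of the dial's bar: 62 mm from the axis, 79 mm above the bench
- index_mark (a point): where the bar's red tip belongs: 62 mm from the axis, in front of the middle of the yellow index tab (16 mm long radially, 10 mm wide, 63 to 79 mm from the axis, top 62 mm above the bench) on the stiff dark ring round the dial; 79 mm above the bench. The tab always lies 0.8 to 2.6 rad clockwise of the red end at the start
- start_button (a joint): travel of the blue start button, 0 up to 0.006 m fully down; spring return, fully down takes 5 N
- start_button_top (a point): centre of the top of the blue start button, 44 mm across, pressed straight down
- press: fixed green riveting press, origin on the bench under its ram. A steel bed (160 mm wide in x, from y -300 to +60 mm, top 12 mm above the bench) with two rails 114 mm apart (14 mm above the bed) carries the panel; the feed direction is the press's +y. The head overhangs the bed from y -35 mm, its underside 160 mm up, with the ram (44 mm across) down to 78 mm above the bench
- stop_face (a point): middle of the yellow stop's face towards the panel, at y +45 mm in the press frame, 23 mm above the bench
- panel: loose brown trunk panel with brass straps, 110 x 190 x 22 mm (x, y, z), about 0.35 kg, origin at the centre of its underside, lying between the rails on the bed; the end at its own -y has a pale wooden batten 20 mm thick, 110 mm wide, 36 mm tall, to push against
- panel_nose (a point): middle of the panel's leading (+y) end face, at half its thickness; meets stop_face when home
- panel_push (a point): middle of the outer face of the pale batten (trailing end, -y), 24 mm above the panel's underside
- glue_tin: bystander: yellow-banded steel tin, 90 mm across, 120 mm tall; leave it alone
- wax_jar: bystander: amber glass jar, 64 mm across, 75 mm tall; leave it alone
- hammer: bystander: hammer lying down, 240 mm long; leave it alone
- rivet_tray: bystander: blue open tray 110 x 150 x 40 mm; leave it alone
- mallet_head: bystander: dark wooden mallet standing on its head with the handle up, 76 mm across, 180 mm tall; leave it alone
Mind the look-alikes: they are no part of the job. Of the things that look like the panel, the larger one is meant.

How it is judged:
On the way, in this order (a step that is already met when the one before it is completed fails the run):
1. the red end of the dial points at the yellow tab (within 5 mm) (horizontal distance between dial_tip and index_mark below 0.005 m), for 0.2 s.
2. the panel is home against the stop (within 6 mm) (distance between panel_nose and stop_face below 0.006 m), for 0.2 s.
3. the start button is pressed down (4.5 mm or more) (value of joint start_button above 0.0045 m), for 0.05 s.
At the end, for the whole second after the job is handed in: the dial's red tip is within 5 mm of the index mark, the panel's leading end within 6 mm of the stop, dial and panel at rest, and the button is back up (less than 1.5 mm down) (horizontal distance between dial_tip and index_mark below 0.005 m and distance between panel_nose and stop_face below 0.006 m and value of joint start_button below 0.0015 m and linear speed of panel below 0.01 m/s and velocity of joint dial between -0.05 and 0.05 rad/s); the robot touches nothing.
It fails at once if the start button is pressed (over 3 mm) while the dial is off the mark or the panel is not home (value of joint start_button above 0.003 m and (not (horizontal distance between dial_tip and index_mark below 0.005 m) or not (distance between panel_nose and stop_face below 0.006 m))).
It fails at once if a bystander is moved more than 30 mm (distance of any of glue_tin, wax_jar, hammer, rivet_tray, mallet_head from where it was at the start of the episode above 0.03 m).
It also fails if it takes over 64 s, if anything falls off the work surface, if the arm or the gripper's body presses on something with over 40 N, if the wrist force passes 120 N, or if a joint passes its speed limit or range.

### The arm

A 6-joint arm with a two-finger parallel gripper is mounted at the origin on the work surface. World frame = base frame: x ahead of the robot, y to its left, z up, the work surface at z = 0. Lengths are in m, angles in rad, forces in N, time in s.
With the tool pointing down it reaches from about 0.325 to 0.9 m from the base axis. Payload 6.1 kg.
Tool frame: the origin (TCP) lies on the centre line of the jaws, within the pads' length; the fingertips stand 25 mm ahead of it and the grasp point (between the pads) lies 6 mm ahead of it (env.tips_ahead is the distance from the TCP to the fingertips, in m); z points along the fingers, y is the line along which they close (so a half turn about z gives the same grasp; the last joint's range is limited). The gripper opens to 87 mm and grips with 3 to 60 N. Pads are 19 mm wide; open, the fingers measure 117 mm over their backs; the gripper's body (75 mm by 190 mm) begins 51 mm behind the grasp point.
Start: joints at [-1.339, 0.22, 1.526, -0, 1.395, -0.126], TCP at [0.219, -0.585, 0.248] pointing down, gripper open.
Joint ranges: [-2.98, 2.98], [-0.91, 2.08], [0.09, 2.57], [-1.24, 4.39], [0.2, 2.65], [-2.68, 2.68]. Speed limits (rad/s): [2.57, 2.57, 3.01, 3.14, 3.14, 3.14].

### API

Orientations are given as a unit quaternion [w, x, y, z].
In Python, from plant import status, grab_frame, camera_model, ticket, env gives the robot as it stands.
- The arm moves only by the tool servo_tool, never from a script. Its argument "series" is a list of rows, each a list of 2 entries, a list of its own where there are three numbers: the shift along the world's x, y, z in units of 20 mm (1.0 is 20 mm), then the turn about the world's z in units of 0.12 rad (1.0 is 0.12 rad). A call has 1 to 20 rows; each row shifts and turns the commanded pose from where the row before left it; what a row does not reach is not made up. A row lasts 1/10 s, in which the tool goes at most 50 mm and 8.59 degrees, less where a joint would pass 70% of its speed; a pose out of reach is approached as far as the arm can. A call with a number of a shift or a turn outside -1 to 1 is refused whole. A call with a gripper value outside its range is refused whole. "grip" is the opening, from -1 (shut) to 1 (fully open), set as the call begins (left out, the last holds). The fingers move at their own pace and stop on an object; "grip_force" is the grip in N (left out, the last holds). Time passes only in rows, so rows that do not move let the fingers close. It gives the time, the measured TCP pose, the force, the opening and the grip force at its end, in the units of the state.
- status.read_state(): the state, without advancing time (a new reading comes with each control period).
- grab_frame(name): name is "scene" or "top" or "wrist"; returns (picture, depth): 480x640x3 uint8, red, green, blue; 480x640 float32, m along the optical axis (not along the pixel's ray), 0 where there is no reading.
- camera_model(name): a dict with "fx", "fy", "cx", "cy" (pixels), "world_from_camera" (4x4, takes a point from camera to world coordinates). Camera axes: x right, y down, z forward; pixel columns grow to the right and rows downward; lengths in m; the calibration is good to about 2 mm. A picture is of the moment at which its call begins: read the wrist's pose just before it. camera_model takes no time and is no camera call; for the wrist camera it gives the pose at the moment of the call.
- ticket.close_job(): hands the job in; it is judged then, once.
The state is a dict: "t": time; "q": joint angles; "qd": joint speeds; "tau": joint torques, N m; "eef_pos": TCP position; "tcp_rot": TCP orientation; "wrist_force": force on the tool from outside, world axes, zero at the start; "moment": the same for the moment, N m; "grip_width": opening from 0.0 (shut) to 1.0 (fully open); "grasp_force": force on a finger pad.
Only numpy, scipy, OpenCV 4.12 (cv2) and the standard library are available. Lean on these libraries where they do the work, as an engineer would, in place of code of your own. Each camera call takes 0.05 s, during which the arm holds its last target. There are 200 camera calls.

## Working session

There is one attempt and no reset: what is moved stays moved. The work goes in short steps, Python scripts to look and compute and a tool call to move; the robot and the scene stay as the last step left them, time stands still between calls to the robot, and variables do not carry over. Pictures are saved under pics/ and viewed, at most 10 in all, crops included, and the job is handed in when it is done.

Besides the shell and the picture viewer there is one more tool, called after ">>>" by a JSON object that holds its "fn" and its "kwargs", one argument or row to a line. servo_tool: Moves the arm, as the interface text tells. Shifts and turns lie within -1 to 1; 1 stands for 20 mm of shift or 0.12 rad of turn. Its arguments: {"type":"object","properties":{"series":{"type":"array","items":{"type":"array"}},"grip":{"type":"number"},"grip_force":{"type":"number"}},"required":["series"]}

```bash
mkdir -p pics
cat > h.py <<'E'
import numpy as np, cv2
from plant import status, grab_frame, camera_model, ticket, env
def grab(n,f):
    m=camera_model(n); p,d=grab_frame(n)
    cv2.imwrite(f'pics/{f}.png',cv2.cvtColor(p,cv2.COLOR_RGB2BGR)); np.savez(f'{f}.npz',p=p,d=d,T=m['world_from_camera'],k=[m['fx'],m['fy'],m['cx'],m['cy']])
def at(f,u,v,z=None):
    D=np.load(f'{f}.npz'); fx,fy,cx,cy=D['k']; T=D['T']
    r=np.array([(u-cx)/fx,(v-cy)/fy,1]); 
    if z is None: s=D['d'][int(round(v)),int(round(u))]
    else: s=(z-T[2,3])/(T[:3,:3]@r)[2]
    return T[:3,:3]@(r*s)+T[:3,3]
E
python3 - <<'E'
from h import *
grab('top','top1'); grab('scene','sc1')
s=status.read_state(); print(s['t'],s['eef_pos'],s['tcp_rot'],s['wrist_force'])
E
```

```text
0.1 [ 0.2187545  -0.5849141   0.24652715] [-8.82779211e-04  9.84036211e-01  1.77966154e-01 -6.22576657e-05] [-0.11334721 -0.76280318  0.59735101]
```

View pics/top1.png

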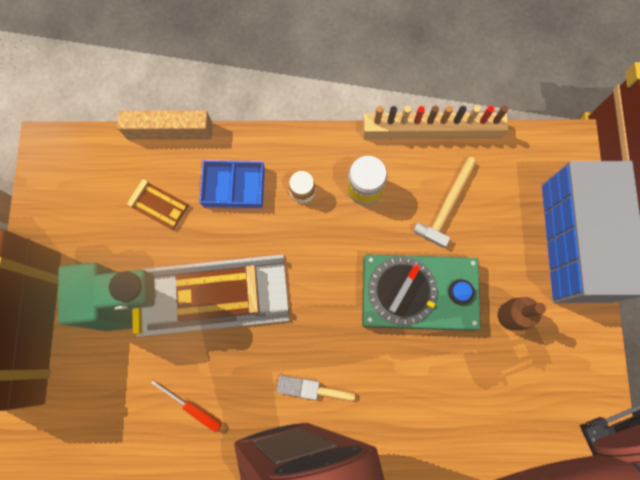

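View pics/sc1.png

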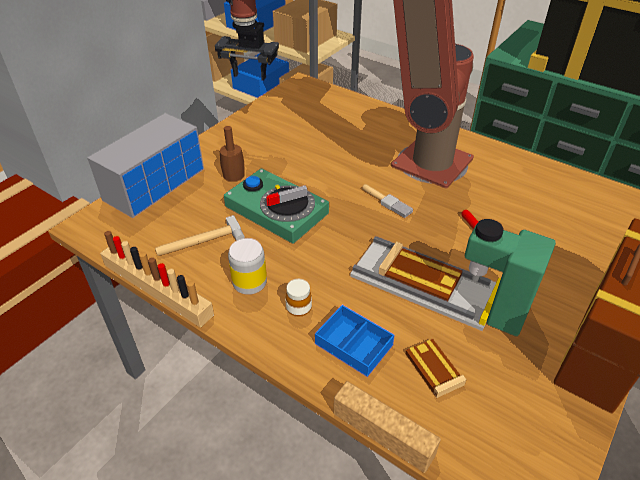

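The top view shows the dial on the green box at (403,291), with its red end at about (415,270), the tab at about (431,304) and the blue button at (461,291). Two things could be the panel: the larger one on the rails at (215,291), batten at (252,289), and a small look-alike at (158,204). I choose the one on the rails. The mallet at (518,313) stands next to the box. I'll check with an enlarged crop.

Run:
```python
from h import *
p=cv2.imread('pics/top1.png')
a=cv2.resize(p[245:340,355:485],None,fx=6,fy=6,interpolation=cv2.INTER_CUBIC)
b=cv2.resize(p[245:340,125:300],None,fx=4.5,fy=4.5,interpolation=cv2.INTER_CUBIC)
cv2.imwrite('pics/c1.png',a);cv2.imwrite('pics/c2.png',b)
for n,u,v in [('axis',403,291),('red',415,270),('tab',431,304),('btn',461,291),('boxTL',365,256),('boxTR',478,259),('boxBR',478,328),('boxBL',364,326),('batten',252,289),('panel',215,291),('mallet',508,316),('hammer',433,236),('railend',286,262),('tin',367,170)]: print(n,at('top1',u,v).round(4))
D=np.load('top1.npz');print(D['T'].round(3),D['k'])
```

```text
axis [ 0.4886 -0.2157  0.09  ]
red [ 0.5358 -0.2441  0.0933]
tab [ 0.4624 -0.2833  0.0589]
btn [ 0.4902 -0.3505  0.0726]
boxTL [ 0.5765 -0.1344  0.0545]
boxTR [ 0.57   -0.4027  0.0433]
boxBR [ 0.408  -0.3908  0.0469]
boxBL [ 0.4156 -0.1308  0.023 ]
batten [0.5009 0.1305 0.0471]
panel [0.4983 0.2194 0.035 ]
mallet [ 0.4323 -0.4508  0.0798]
hammer [ 0.6303 -0.302   0.0278]
railend [0.5732 0.0556 0.0013]
tin [ 0.7648 -0.1383  0.1229]
[[-5.000e-03 -9.760e-01  2.200e-01  3.320e-01]
 [-1.000e+00  6.000e-03  1.000e-03 -4.700e-02]
 [-2.000e-03 -2.200e-01 -9.760e-01  1.281e+00]
 [ 0.000e+00  0.000e+00  0.000e+00  1.000e+00]] [531.31622861 531.31622861 327.35658071 242.96902496]
```

View pics/c1.png

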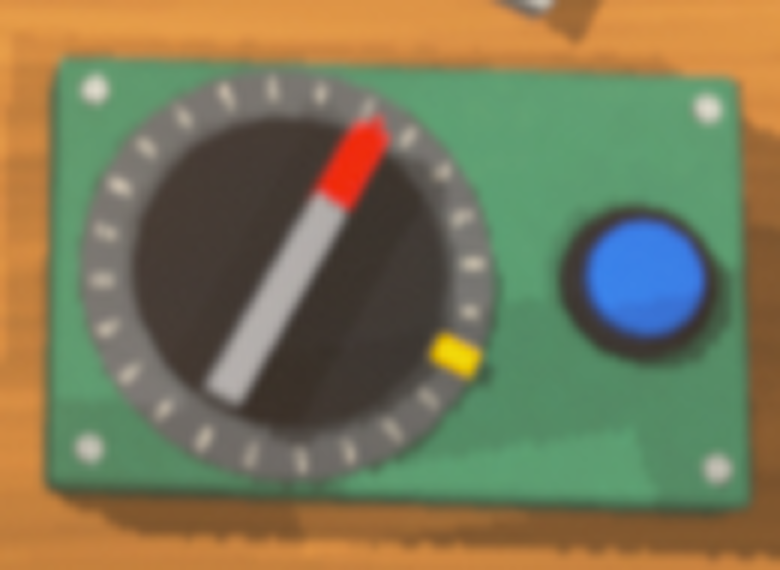

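View pics/c2.png

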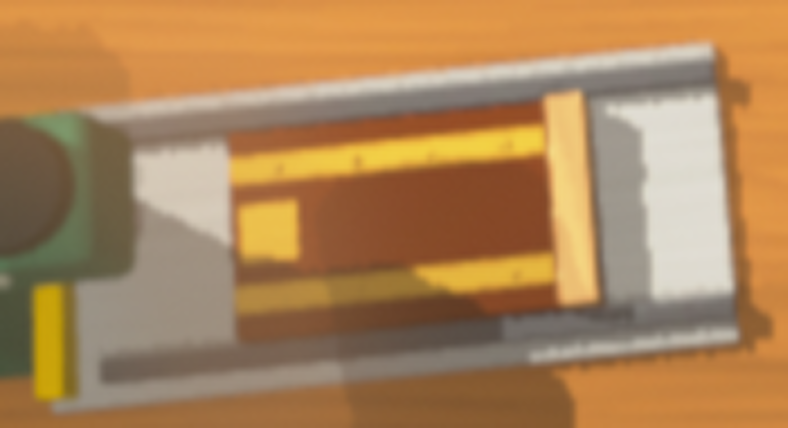

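The crops confirm both choices. On the dial, the bar runs from its tail at (392.5,310.5) to the red tip at (417.5,264.7), and the tab is at (431.2,304.3). The larger panel with its pale batten lies between the rails, with a gap to the yellow stop. I'll move above the dial while turning the jaws across the bar.

>>> {"fn": "servo_tool", "kwargs": {
  "series": [
    [[0.71,0.97,0],0.98],
    [[0.71,0.97,0],0.98],
    [[0.71,0.97,0],0.98],
    [[0.71,0.97,0],0.98],
    [[0.71,0.97,0],0.98],
    [[0.71,0.97,0],0.98],
    [[0.71,0.97,0],0.98],
    [[0.71,0.97,0],0.98],
    [[0.71,0.97,0],0.98],
    [[0.71,0.97,0],0.98],
    [[0.71,0.97,0],0.98],
    [[0.71,0.97,0],0.98],
    [[0.71,0.97,0],0.98],
    [[0.71,0.97,0],0.98],
    [[0.71,0.97,0],0.98],
    [[0.71,0.97,0],0.98],
    [[0.71,0.97,0],0.98],
    [[0.71,0.97,0],0.98],
    [[0.71,0.97,0],0.98],
    [[0,0,0],0]
  ]
}}

```text
t: 2.1
eef_pos: [0.4896, -0.2146, 0.2471]
tcp_rot: [-0.0, 0.269, 0.963, 0.001]
wrist_force: [-0.2, -0.7, 0.2]
grip_width: 0.997
grasp_force: 0.0
```

Run:
```python
from h import *
s=status.read_state(); print(s['t'],s['eef_pos'],s['tcp_rot'],s['q'],s['wrist_force'])
grab('wrist','w1')
tip=at('top1',417.5,264.7,.094); tail=at('top1',392.5,310.5,.094); tab=at('top1',431.2,304.3,.062); b=at('top1',462.7,291.5); 
d=tip-tail; u=d/np.linalg.norm(d); ax=tail+u*.06
print('tip',tip,'tail',tail,'len',np.linalg.norm(d),'ax',ax,'ang',np.arctan2(d[1],d[0]))
t=tab-ax; print('tab',tab,np.hypot(t[0],t[1]),np.arctan2(t[1],t[0]),'btn',b)
for n,uu,v,z in [('bat1',254.6,265,.048),('bat2',258.8,312.3,.048),('nose1',176.1,277.2,.034),('nose2',177.9,320.6,.034)]: print(n,at('top1',uu,v,z),at('top1',uu,v))
```

```text
2.1 [ 0.48959675 -0.21462282  0.24709184] [-2.61704121e-04  2.68864544e-01  9.63177792e-01  5.74435407e-04] [-5.61277806e-01  4.70602393e-03  1.76186628e+00  9.70386412e-04
  1.37584962e+00 -1.58783445e+00] [-0.2039798  -0.67498108  0.23903401]
tip [ 0.54783472 -0.25016941  0.094     ] tail [ 0.44466867 -0.1901765   0.094     ] len 0.11934145851751284 ax [ 0.49653634 -0.22033848  0.094     ] ang -0.5267188902821375
tab [ 0.46137019 -0.28309507  0.062     ] 0.07193780889377084 -2.0815570141406865 btn [ 0.48918449 -0.3545968   0.07145406]
bat1 [0.55762058 0.1257555  0.048     ] [0.56218623 0.12926289 0.02302657]
bat2 [0.44654835 0.11328183 0.048     ] [0.44929235 0.11713923 0.01840164]
nose1 [0.53182693 0.31326058 0.034     ] [0.53101167 0.31178728 0.03909298]
nose2 [0.42960335 0.30319938 0.034     ] [0.43009812 0.30498147 0.02766279]
```

View pics/w1.png

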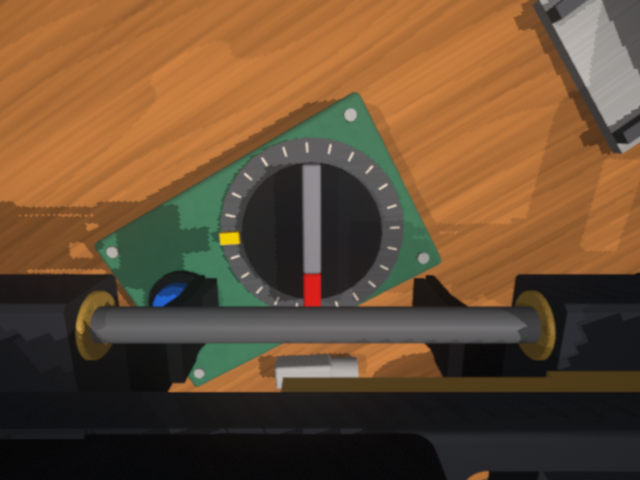

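The wrist view shows the dial from above. The grey tail end is at (312,165), the ring is centred at about (311,231), and the tab is at (230,239). The bar is vertical in the image, so the jaws already sit square across it.

Run:
```python
from h import *
p=np.load('w1.npz')['p'].astype(int); R,G,B=p[...,0],p[...,1],p[...,2]
# tab
m=(R>180)&(G>150)&(B<90)&(np.arange(640)[None]<300)&(np.arange(480)[:,None]<270); v,u=np.nonzero(m); print('tabpx',u.mean(),v.mean()); tab=at('w1',u.mean(),v.mean(),.062)
for v in (175,250,285):
  row=p[v,280:345].sum(1); k=np.nonzero(row>230)[0]+280; print(v,k.min(),k.max())
bt=at('w1',312,165,.094); b2=at('w1',312.3,270,.094)
d=b2-bt; u=d/np.linalg.norm(d); ax=bt+.06*u
print('tail',bt,'ax',ax,'ang',np.arctan2(d[1],d[0]),'depth z',at('w1',312,180)[2],at('w1',312,250)[2],at('w1',350,230)[2],at('w1',230,239)[2])
t=tab-ax; print('tab',tab,np.hypot(t[0],t[1]),np.arctan2(t[1],t[0]))
# dark disc by ring ellipse centre: ring outer edge (leftmost/rightmost/top)
c=at('w1',311,231,.062);print('ring',c)
# bed extents/orientation from top depth: rails & batten pts
D=np.load('top1.npz')
for n,(a,bb),z in [('railT',((145,268.5),(283,256.5)),.026),('railB',((137,335),(289,321)),.026)]:
  A=at('top1',*a,z);C=at('top1',*bb,z);e=A-C;print(n,A,C,np.arctan2(e[1],e[0]))
```

```text
tabpx 228.86976744186046 238.32093023255814
175 302 320
250 303 320
285 305 319
tail [ 0.44253787 -0.19075158  0.094     ] ax [ 0.49392606 -0.22172341  0.094     ] ang -0.5424049152399362 depth z 0.09365832751672665 0.09316721887860041 0.06366655666142357 0.061860351383730694
tab [ 0.45990117 -0.28452326  0.062     ] 0.07142488261295836 -2.067321387446304
ring [ 0.49067355 -0.22120497  0.062     ]
railT [0.55459313 0.39136069 0.026     ] [0.58204199 0.06098061 0.026     ] 1.6536885987640575
railB [0.39741097 0.39897686 0.026     ] [0.42790264 0.04489013 0.026     ] 1.656697978656148
```

>>> {"fn": "servo_tool", "kwargs": {
  "series": [
    [[0.24,-0.34,0],0.1],
    [[0,0,-1],0],
    [[0,0,-1],0],
    [[0,0,-1],0],
    [[0,0,-1],0],
    [[0,0,-1],0],
    [[0,0,-1],0],
    [[0,0,-1],0],
    [[0,0,-0.5],0],
    [[0,0,0],0],
    [[0,0,0],0]
  ]
}}

```text
t: 3.25
eef_pos: [0.4936, -0.2244, 0.0981]
tcp_rot: [0.0, 0.266, 0.964, -0.0]
wrist_force: [0.5, 0.1, -0.5]
grip_width: 1.0
grasp_force: 0.0
```

>>> {"fn": "servo_tool", "kwargs": {
  "series": [
    [[0,0,0],0],
    [[0,0,0],0],
    [[0,0,0],0],
    [[0,0,0],0],
    [[0,0,0],0],
    [[0,0,0],0],
    [[0,0,0],0],
    [[0,0,0],0],
    [[0,0,0],0],
    [[0,0,0],0]
  ],
  "grip": -1,
  "grip_force": 20
}}

```text
t: 4.25
eef_pos: [0.4946, -0.2217, 0.0975]
tcp_rot: [0.001, 0.266, 0.964, 0.002]
wrist_force: [11.4, 17.1, -0.8]
grip_width: 0.172
grasp_force: 10.1
```

>>> {"fn": "servo_tool", "kwargs": {
  "series": [
    [[0.05,0.09,0],0],
    [[0,0,0],0],
    [[0,0,0],0]
  ]
}}

```text
t: 4.55
eef_pos: [0.495, -0.221, 0.0975]
tcp_rot: [0.0, 0.266, 0.964, 0.001]
wrist_force: [3.7, 5.3, -0.0]
grip_width: 0.158
grasp_force: 20.0
```

>>> {"fn": "servo_tool", "kwargs": {
  "series": [
    [[0.02,0.03,0],-0.8],
    [[0,0,0],-0.8],
    [[0,0,0],-0.8],
    [[0,0,0],-0.8],
    [[0,0,0],-0.8],
    [[0,0,0],-0.8],
    [[0,0,0],-0.8],
    [[0,0,0],-0.8],
    [[0,0,0],-0.8],
    [[0,0,0],-0.8],
    [[0,0,0],-0.8],
    [[0,0,0],-0.8],
    [[0,0,0],-0.8],
    [[0,0,0],-0.8],
    [[0,0,0],-0.8],
    [[0,0,0],-0.75],
    [[0,0,0],0],
    [[0,0,0],0]
  ]
}}

```text
t: 6.35
eef_pos: [0.4955, -0.2209, 0.0975]
tcp_rot: [0.0, 0.859, 0.511, 0.001]
wrist_force: [5.7, 3.0, -2.7]
grip_width: 0.153
grasp_force: 20.0
```

```bash
cat >> h.py <<'E'
def crops(f,v0,v1,u0,u1,k,o):
    p=cv2.imread(f'pics/{f}.png'); cv2.imwrite(f'pics/{o}.png',cv2.resize(p[v0:v1,u0:u1],None,fx=k,fy=k,interpolation=cv2.INTER_CUBIC))
E
python3 - <<'E'
from h import *
s=status.read_state(); q=s['tcp_rot']; print(2*np.arctan2(q[2],q[1])-np.pi/2, s['moment'])
grab('wrist','w2')
E
```

```text
-0.49700119009159227 [ 0.44182941 -0.84684486 -0.0791756 ]
```

View pics/w2.png

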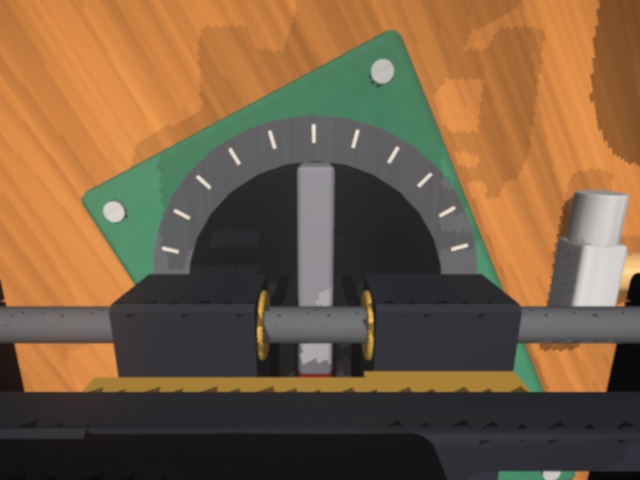

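The fingers hide the tip in this view, but the bar angle from the tool is -2.07 against -2.08 for the tab, which is well inside tolerance. I'll release, lift, go to behind the batten, and check with the top camera.

>>> {"fn": "servo_tool", "kwargs": {
  "series": [
    [[0,0,0],0],
    [[0,0,0],0],
    [[0,0,0],0],
    [[0,0,0],0],
    [[0,0,0],0],
    [[0,0,1],0],
    [[0,0,1],0],
    [[0,0,1],0],
    [[0,0,1],0],
    [[0,0,1],0],
    [[0,0,0],0]
  ],
  "grip": 0.15
}}

```text
t: 7.5
eef_pos: [0.4965, -0.2223, 0.2008]
tcp_rot: [0.003, 0.859, 0.512, 0.001]
wrist_force: [0.6, 0.5, -0.0]
grip_width: 0.576
grasp_force: 0.0
```

>>> {"fn": "servo_tool", "kwargs": {
  "series": [
    [[0.04,0.99,0],0.33],
    [[0.04,0.99,0],0.33],
    [[0.04,0.99,0],0.33],
    [[0.04,0.99,0],0.33],
    [[0.04,0.99,0],0.33],
    [[0.04,0.99,0],0.33],
    [[0.04,0.99,0],0.33],
    [[0.04,0.99,0],0.33],
    [[0.04,0.99,0],0.33],
    [[0.04,0.99,0],0.33],
    [[0.04,0.99,0],0.33],
    [[0.04,0.99,0],0.33],
    [[0.04,0.99,0],0.33],
    [[0.04,0.99,0],0.33],
    [[0.04,0.99,0],0.33],
    [[0,0,0],0],
    [[0,0,0],0]
  ]
}}

```text
t: 9.2
eef_pos: [0.5063, 0.0757, 0.1965]
tcp_rot: [-0.0, 0.672, 0.741, -0.001]
wrist_force: [0.3, -1.2, 0.5]
grip_width: 0.576
grasp_force: 0.0
```

Run:
```python
from h import *
grab('top','top2'); grab('wrist','w3'); a=cv2.imread('pics/top2.png')[245:340,355:485]; w=cv2.imread('pics/w3.png')
a=cv2.resize(a,None,fx=4,fy=4,interpolation=cv2.INTER_CUBIC); w=cv2.resize(w,(507,380))
cv2.imwrite('pics/c3.png',cv2.resize(np.hstack([a,w[:380,:]]),None,fx=.77,fy=.77)); 
p=np.load('top2.npz')['p'].astype(int)
R,G,B=p[...,0],p[...,1],p[...,2]
c=np.zeros(R.shape,bool);c[245:340,355:485]=1
v,u=np.nonzero((R>180)&(G<90)&(B<90)&c);print('red',u.mean(),v.mean(),at('top2',u.mean(),v.mean(),.094))
v,u=np.nonzero((R>180)&(G>150)&(B<90)&c);print('tab',u.mean(),v.mean(),at('top2',u.mean(),v.mean(),.062))
s=status.read_state();print(s['t'],s['eef_pos'],s['wrist_force'])
```

```text
red 421.53921568627453 296.7549019607843 [ 0.47495835 -0.25611145  0.094     ]
tab 426.23467741935485 261.98790322580646 [ 0.55995411 -0.27626522  0.062     ]
9.3 [0.50661051 0.0750872  0.19691961] [-0.23279499 -0.83012746 -0.39276784]
```

View pics/c3.png

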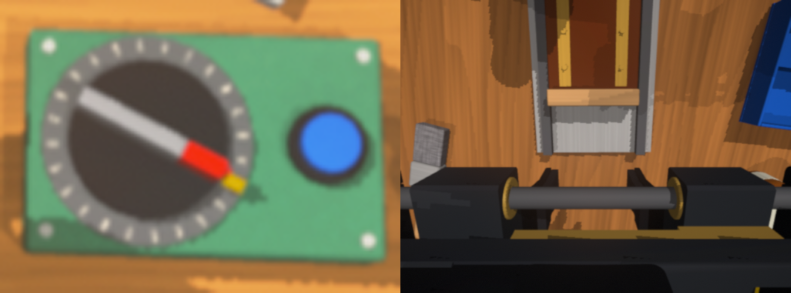

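The left half shows the red tip at the yellow tab. The right half shows the batten squarely ahead of the fingers, at about (318,172) in the wrist picture. I'll check both numerically.

Run:
```python
from h import *
tail=at('top2',382.3,275.5,.094);tip=at('top2',429,301.2,.094);d=tip-tail;print(np.linalg.norm(d),np.arctan2(d[1],d[0]))
ax=tail+d*60/122;tab=at('top1',431.2,304.3,.062);t=tab-ax;print(ax,tip,np.arctan2(t[1],t[0]),np.hypot(*t[:2]))
for u in (250,318,385):
  for v in (150,160,168,172,178): print(u,v,at('w3',u,v).round(4))
```

```text
0.11819186782040263 -2.08954687943899
[ 0.49470126 -0.22016406  0.094     ] [ 0.46492144 -0.27232662  0.094     ] -2.0578774283600625 0.07121287179263287
250 150 [0.4518 0.1313 0.047 ]
250 160 [0.4522 0.1243 0.0471]
250 168 [0.4526 0.1187 0.0479]
250 172 [0.4525 0.1157 0.0462]
250 178 [0.4473 0.1076 0.0118]
318 150 [0.5003 0.1361 0.047 ]
318 160 [0.501  0.1291 0.0457]
318 168 [0.5016 0.1235 0.0468]
318 172 [0.5019 0.1206 0.0475]
318 178 [0.5028 0.1131 0.0115]
385 150 [0.5482 0.1408 0.0466]
385 160 [0.5491 0.1339 0.047 ]
385 168 [0.5501 0.1282 0.0464]
385 172 [0.5504 0.1254 0.0468]
385 178 [0.5574 0.1185 0.0123]
```

>>> {"fn": "servo_tool", "kwargs": {
  "series": [
    [[-0.15,0,-1],0],
    [[0,0,-1],0],
    [[0,0,-1],0],
    [[0,0,-1],0],
    [[0,0,-1],0],
    [[0,0,-1],0],
    [[0,0,-1],0],
    [[0,0,-0.1],0],
    [[0,0,0],0],
    [[0,0,0],0]
  ]
}}

```text
t: 10.3
eef_pos: [0.5047, 0.0754, 0.0566]
tcp_rot: [0.001, 0.672, 0.74, 0.001]
wrist_force: [0.4, 0.3, 0.2]
grip_width: 0.57
grasp_force: 0.0
```

>>> {"fn": "servo_tool", "kwargs": {
  "series": [
    [[-0.05,0.5,0],0],
    [[-0.05,0.5,0],0],
    [[-0.05,0.5,0],0],
    [[-0.03,0.25,0],0],
    [[-0.03,0.25,0],0],
    [[-0.03,0.25,0],0],
    [[-0.03,0.25,0],0],
    [[-0.03,0.3,0],0],
    [[-0.03,0.3,0],0],
    [[-0.03,0.3,0],0],
    [[-0.03,0.3,0],0],
    [[-0.03,0.3,0],0],
    [[-0.03,0.3,0],0],
    [[-0.03,0.3,0],0],
    [[-0.03,0.3,0],0],
    [[-0.03,0.3,0],0]
  ]
}}

```text
t: 11.9
eef_pos: [0.493, 0.1803, 0.0555]
tcp_rot: [-0.0, 0.672, 0.741, -0.0]
wrist_force: [2.1, -3.8, 2.7]
grip_width: 0.576
grasp_force: 1.9
```

>>> {"fn": "servo_tool", "kwargs": {
  "series": [
    [[-0.015,0.15,0],0],
    [[-0.015,0.15,0],0],
    [[-0.015,0.15,0],0],
    [[-0.015,0.15,0],0],
    [[-0.015,0.15,0],0]
  ]
}}

```text
t: 12.4
eef_pos: [0.4915, 0.1949, 0.0555]
tcp_rot: [-0.0, 0.672, 0.741, -0.0]
wrist_force: [0.7, -4.0, 2.6]
grip_width: 0.578
grasp_force: 1.8
```

>>> {"fn": "servo_tool", "kwargs": {
  "series": [
    [[-0.01,0.1,0],0],
    [[-0.01,0.1,0],0]
  ]
}}

```text
t: 12.6
eef_pos: [0.4918, 0.1965, 0.0555]
tcp_rot: [0.002, 0.671, 0.741, -0.002]
wrist_force: [3.2, -20.3, 3.0]
grip_width: 0.572
grasp_force: 10.4
```

>>> {"fn": "servo_tool", "kwargs": {
  "series": [
    [[-0.01,0.1,0],0],
    [[0,0,0],0]
  ]
}}

```text
t: 12.8
eef_pos: [0.492, 0.1966, 0.0556]
tcp_rot: [0.003, 0.671, 0.741, -0.003]
wrist_force: [3.2, -22.2, 4.3]
grip_width: 0.574
grasp_force: 11.4
```

The panel hit the stop at the predicted travel of about 122 mm, with force rising to 20 N. I'll back off, lift, go over to the button with the fingers shut, and check.

>>> {"fn": "servo_tool", "kwargs": {
  "series": [
    [[0,-0.3,0],0],
    [[0.05,-0.6,0],0],
    [[0,0,1],0],
    [[0,0,1],0],
    [[0,0,1],0],
    [[0,0,1],0],
    [[0,0,1],0],
    [[0,0,1],0],
    [[0,0,1],0],
    [[0,0,0],0]
  ]
}}

```text
t: 13.8
eef_pos: [0.4936, 0.1834, 0.1983]
tcp_rot: [0.001, 0.672, 0.741, 0.002]
wrist_force: [1.0, 0.5, 0.3]
grip_width: 0.574
grasp_force: 0.0
```

>>> {"fn": "servo_tool", "kwargs": {
  "series": [
    [[0,-1,0],-0.2],
    [[0,-1,0],-0.2],
    [[0,-1,0],-0.2],
    [[0,-1,0],-0.2],
    [[0,-1,0],-0.2],
    [[0,-1,0],-0.2],
    [[0,-1,0],-0.2],
    [[0,-1,0],-0.2],
    [[0,-1,0],-0.2],
    [[0,-1,0],-0.2],
    [[0,-1,0],-0.2],
    [[0,-1,0],-0.2],
    [[0,-1,0],-0.2],
    [[0,-1,0],-0.2],
    [[0,-1,0],-0.2],
    [[0,-1,0],-0.2],
    [[0,-1,0],-0.2],
    [[0,0,0],0]
  ],
  "grip": -1
}}

```text
t: 15.6
eef_pos: [0.4913, -0.1587, 0.194]
tcp_rot: [-0.001, 0.809, 0.588, -0.0]
wrist_force: [0.0, 1.2, 0.2]
grip_width: 0.005
grasp_force: 0.0
```

Run:
```python
from h import *
s=status.read_state();print(s['t'],s['eef_pos'],s['tcp_rot'],s['wrist_force'])
grab('top','top3'); grab('wrist','w4'); grab('scene','sc3')
P=cv2.imread('pics/top3.png')
a=cv2.resize(P[245:340,115:300],(740,380),interpolation=cv2.INTER_CUBIC)[:, :395]
w=cv2.resize(cv2.imread('pics/w4.png'),(395,296)); w=cv2.copyMakeBorder(w,0,84,0,0,cv2.BORDER_CONSTANT)
b=cv2.resize(cv2.imread('pics/sc3.png')[210:340,420:560],(0,0),fx=1.5,fy=1.5)
cv2.imwrite('pics/c4.png',np.hstack([a,w]))
```

```text
15.6 [ 0.49131983 -0.1586653   0.19400857] [-6.88503570e-04  8.08729934e-01  5.88179647e-01 -3.50933232e-04] [0.02264532 1.2202361  0.15595253]
```

View pics/c4.png

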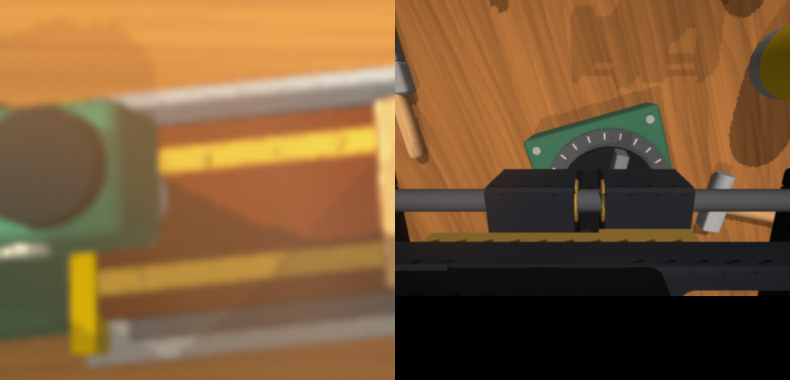

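The left half shows the panel touching the yellow stop, with no gap at about (97,270) in the crop, so the panel is home. I'll go over the button and come down to just above it.

>>> {"fn": "servo_tool", "kwargs": {
  "series": [
    [[0,-1,0],-0.2],
    [[0,-1,0],-0.2],
    [[0,-1,0],-0.2],
    [[0,-1,0],-0.2],
    [[0,-1,0],-0.2],
    [[0,-1,0],-0.2],
    [[0,-1,0],-0.2],
    [[0,-1,0],-0.2],
    [[0,-1,0],-0.2],
    [[-0.1,-0.8,0],0],
    [[0,0,0],0],
    [[0,0,-1],0],
    [[0,0,-1],0],
    [[0,0,-1],0],
    [[0,0,-1],0],
    [[0,0,-0.4],0],
    [[0,0,0],0],
    [[0,0,0],0]
  ]
}}

```text
t: 17.55
eef_pos: [0.4904, -0.3533, 0.1083]
tcp_rot: [0.0, 0.867, 0.499, 0.0]
wrist_force: [0.4, 0.2, 0.9]
grip_width: 0.005
grasp_force: 0.0
```

>>> {"fn": "servo_tool", "kwargs": {
  "series": [
    [[0,0,-0.2],0],
    [[0,0,-0.2],0],
    [[0,0,0],0]
  ]
}}

```text
t: 17.85
eef_pos: [0.4898, -0.3531, 0.0993]
tcp_rot: [-0.0, 0.867, 0.499, -0.0]
wrist_force: [0.3, 0.2, -0.7]
grip_width: 0.005
grasp_force: 0.0
```

Contact is expected at about z = 0.0965, and bottoming at about 0.0905.

>>> {"fn": "servo_tool", "kwargs": {
  "series": [
    [[0,0,-0.15],0],
    [[0,0,-0.15],0],
    [[0,0,0],0]
  ]
}}

```text
t: 18.15
eef_pos: [0.4902, -0.3535, 0.0937]
tcp_rot: [0.0, 0.867, 0.499, 0.0]
wrist_force: [0.0, 0.1, 3.0]
grip_width: 0.009
grasp_force: 1.7
```

>>> {"fn": "servo_tool", "kwargs": {
  "series": [
    [[0,0,-0.1],0],
    [[0,0,-0.1],0],
    [[0,0,0],0],
    [[0,0,0],0]
  ]
}}

```text
t: 18.55
eef_pos: [0.4903, -0.3535, 0.0913]
tcp_rot: [0.0, 0.867, 0.499, 0.0]
wrist_force: [-3.7, 3.6, 12.2]
grip_width: 0.003
grasp_force: 6.3
```

The force is 12 N, above the 5 N needed, so the button is fully down. I'll lift off.

>>> {"fn": "servo_tool", "kwargs": {
  "series": [
    [[0,0,0.5],0],
    [[0,0,1],0],
    [[0,0,1],0],
    [[0,0,1],0],
    [[0,0,1],0],
    [[0,0,1],0],
    [[0,0,0],0],
    [[0,0,0],0]
  ]
}}

```text
t: 19.35
eef_pos: [0.4899, -0.3532, 0.1991]
tcp_rot: [0.0, 0.867, 0.499, -0.0]
wrist_force: [0.4, 0.1, -0.1]
grip_width: 0.008
grasp_force: 0.0
```

Run:
```python
from h import *
s=status.read_state();print(s['t'],s['eef_pos'],s['wrist_force'])
print(ticket.close_job())
```

```text
19.35 [ 0.48988719 -0.35315884  0.19911174] [ 0.39068456  0.10509016 -0.06048342]
the job is handed in; nothing more can be done
None
```

I turned the dial to the tab (about 2 mm off by camera), pushed the panel home against the stop, then pressed the start button down with 12 N and released it; the job was handed in at 19.35 s, and no verdict was returned.

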